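# Kit the pipe-fitting tray to its drawn layout

## Robot

A 7-joint arm with a two-finger parallel gripper is mounted at the origin on the work surface. World frame = base frame: x ahead of the robot, y to its left, z up, the work surface at z = 0. Lengths are in m, angles in degrees, forces in N, time in s.
With the tool pointing down it reaches from about 0.425 to 0.875 m from the base axis. Payload 4.7 kg.
Tool frame: the origin (TCP) lies midway between the tips of the shut fingers; the grasp point (between the pads) lies 19 mm behind it; z points along the fingers, y is the direction in which the jaws open and shut (so a half turn about z gives the same grasp; the last joint's range is limited). The gripper opens to 87 mm and grips with 3 to 60 N. Pads are 19 mm wide; open, the fingers measure 117 mm over their backs; the gripper's body (75 mm by 190 mm) begins 51 mm behind the grasp point.
Start: joints at [73.516, 18.392, -4.016, 83.108, 1.295, 78.541, -3.26], TCP at [0.193, -0.621, 0.223] pointing down, gripper open.
Joint ranges: [-163.93, 163.93], [-17.29, 119.83], [-79.2, 71.16], [3.27, 140.29], [-89.18, 269.18], [5.43, 117.66], [-154.24, 154.24]. Speed limits (degrees/s): [147.25, 147.25, 180, 180, 180, 180, 180].

## Interface

Orientations are given as [roll, pitch, yaw] about the fixed x, y, z axes, in that order (R = Rz(yaw) Ry(pitch) Rx(roll)).
In Python, from cell import env gives the robot as it stands. The module is installed in compiled form; this text tells all that it offers.
- The arm moves only by the tool servo_tool, never from a script. Its argument "plan" is a list of rows, each a list of 3 entries, a list of its own where there are three numbers: the opening, from 0 (shut) to 1 (fully open), then the shift along the tool's x, y, z in cm, then the turn, a rotation vector about the tool's x, y, z in degrees. A call has 1 to 20 rows; each row shifts and turns the pose as measured when the row begins, along the tool's axes as they then stand; what a row does not reach is not made up. A row lasts 1/12 s, in which the tool goes at most 41.7 mm and 7.16 degrees, less where a joint would pass 70% of its speed; a pose out of reach is approached as far as the arm can. A call is refused whole if a number of a shift passes 4.17 or a number of a turn 7.16, either way. A call with a gripper value outside its range is refused whole. The fingers move at their own pace and stop on an object; "force" is the grip in N (left out, the last holds). Time passes only in rows, so rows that do not move let the fingers close. It gives the time, the measured TCP pose, the force and the opening at its end, in the units of the state.
- env.get_obs(): the state, without advancing time (a new reading comes with each control period).
- env.read_camera(name): name is "side" or "top"; returns a dict with "image" (480x640x3 uint8, blue, green, red), "fx", "fy", "cx", "cy" (pixels), "k1" (the pictures are not rectified: a ray, as slopes to the right and down, at radius r is drawn at 1 + k1 r^2 times it, then the intrinsics apply), "rvec" (rotation vector, rad) and "tvec" (3), from world to camera coordinates, as OpenCV has them. Camera axes: x right, y down, z forward; pixel columns grow to the right and rows downward; lengths in m; the calibration is good to about 2 mm. A picture is of the moment at which its call begins. There is no depth.
- env.sign_off(): hands the job in, once; it reports no verdict.
The state is a dict: "time_s": time; "qpos": joint angles; "joint_velocities": joint speeds; "effort": joint torques, N m; "tool_pos": TCP position; "tool_rot": TCP orientation; "force": force on the tool from outside, world axes, zero at the start; "wrist_torque": the same for the moment, N m; "grip_width": finger opening in m.
Only numpy, scipy, OpenCV 4.12 (cv2) and the standard library are available. Lean on these libraries where they do the work, as an engineer would, in place of code of your own. Each camera call takes 0.05 s, during which the arm holds its last target. There are 200 camera calls.

## Task

Make up the fitting kit in the blue tray: set the red valve, the short steel nipple and the small brass coupling each on the card in the tray where its outline is drawn, centred on the drawing and lined up with it, the valve upright with its handle on top, the nipple lying flat and the coupling standing on its end. Leave the long nipple, the large black coupling and the jar where they are.

Things in the scene. Friction and masses are not known exactly. Their poses are not given: they have to be found in the camera images.
- tray: Fixed shallow blue metal tray, 142 (x) by 350 (y) mm outside, floor 5 mm thick, rim 13 mm high above the table and 4 mm thick. Origin on the table under its centre. Three printed paper cards, each 122 (x) by 98 (y) mm, lie flat on its floor in a row along its y, 105 mm apart; which card lies where varies.
- spot_valve: Card on the tray floor with the true-size outline of the red valve: a 92 x 34 mm bar with a wider middle and a short thin bar for the handle, tinted pale red. Origin at the centre of the drawing, on the tray floor (5 mm above the table); x along the drawing's long direction, z up.
- spot_nipple: Card on the tray floor with the true-size outline of the short nipple: a 62 x 23 mm bar with a 24 x 32 mm hexagon block across its middle, tinted pale grey. Origin at the centre of the drawing, on the tray floor (5 mm above the table); x along the drawing's long direction, z up.
- spot_coupling: Card on the tray floor with the true-size outline of the brass coupling: a ring of two circles, 46 mm and 28 mm across, tinted pale yellow. Origin at the centre of the rings, on the tray floor (5 mm above the table); z up.
- valve_mid (a point): Centre, 28 mm above its underside, of the red ball valve (about 0.35 kg). It stands upright on the table, 90 mm long along its x (the pipe direction), 56 mm tall. The middle block is 44 (x) by 36 (y) by 36 (tall) mm, with hexagonal ends 32 mm across flats; above it a black bar handle, 50 (x) by 12 (y) mm, spans heights 44 to 56 mm and is fixed along x. Grip the block across y. Both ends are alike. z up.
- nipple_mid (a point): Centre of the short steel pipe nipple (about 0.14 kg), 15 mm above its underside: it lies with its length, 60 mm, along its x; the hexagon in its middle is 24 mm long and 30 mm across flats, lying on a flat; the threaded ends are 21 mm thick. Grip the hexagon across y. Both ends are alike.
- coupling_mid (a point): Centre of the small brass pipe coupling (about 0.15 kg): an upright open ring 44 mm across outside, 30 mm inside, 34 mm tall, so this point is 17 mm above its underside. z is its axis, up. Both ends are alike.
- long_nipple_mid (a point): Bystander: centre of the long steel pipe nipple, like the short one but 100 mm long (same 30 mm hexagon); 15 mm above its underside, x along its length.
- big_coupling_mid (a point): Bystander: centre of the large black coupling, an upright ring 66 mm across and 34 mm tall; 17 mm above its underside.
- jar_mid (a point): Bystander: centre of a grey jar with a white cap, 66 mm across, 75 mm tall; 37.5 mm above its underside.

How it is judged:
By the outcome, as a careful person would: the job done as asked, in the order asked, and still so for the second after the job is handed in, with the robot touching nothing.
It also fails if it takes over 70 s, if anything falls off the work surface, if the arm or the gripper's body presses on something with over 40 N, if the wrist force passes 120 N, or if a joint passes its speed limit or range.

## Working session

There is one attempt and no reset: what is moved stays moved. The work goes in short steps, Python scripts to look and compute and a tool call to move; the robot and the scene stay as the last step left them, time stands still between calls to the robot, and variables do not carry over. Pictures are saved under pics/ and viewed, about 8 in all and at most 12, crops included, and the job is handed in when it is done.

Besides the shell and the picture viewer there is one more tool, called after "Call:" in YAML: its name, and indented under it one key for each argument. servo_tool: Moves the arm, as the interface text tells. Its arguments: {"type":"object","properties":{"plan":{"type":"array"},"force":{"type":"number"}},"required":["plan"]}

```bash
mkdir -p pics
python3 - <<'E'
from cell import env
import cv2,numpy as np
o=env.get_obs();print({k:np.round(v,3).tolist() for k,v in o.items()})
for n in("side","top"):
    c=env.read_camera(n);cv2.imwrite(f"pics/{n}0.png",c["image"])
    print(n,{k:np.round(v,4).tolist() for k,v in c.items() if k!="image"})
E
```

```text
{'time_s': 0.0, 'qpos': [73.518, 18.438, -4.018, 83.175, 1.296, 78.54, -3.26], 'joint_velocities': [-0.11, 0.001, -0.061, 0.106, -0.096, 0.094, -0.036], 'effort': [0.0, -49.13, -0.404, -31.254, -0.064, 0.044, 0.0], 'tool_pos': [0.193, -0.62, 0.221], 'tool_rot': [-179.892, 0.006, 17.294], 'force': [0.257, -0.568, -0.515], 'wrist_torque': [0.007, 0.002, -0.091], 'grip_width': 0.087}
side {'fx': 515.3751, 'fy': 515.3751, 'cx': 327.7206, 'cy': 238.6272, 'k1': -0.0688, 'rvec': [0.8484, -2.395, 1.2466], 'tvec': [0.4054, 0.2402, 0.8051]}
top {'fx': 596.1706, 'fy': 596.1706, 'cx': 318.9654, 'cy': 242.521, 'k1': -0.1955, 'rvec': [2.1684, -2.2267, 0.0733], 'tvec': [-0.0159, 0.5386, 1.1401]}
```

View pics/top0.png

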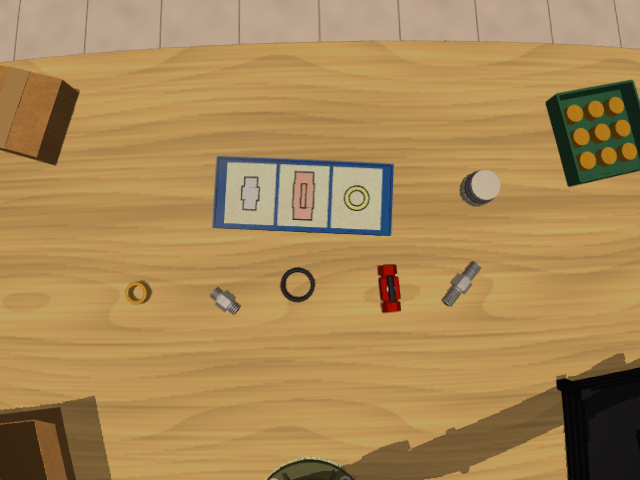

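View pics/side0.png

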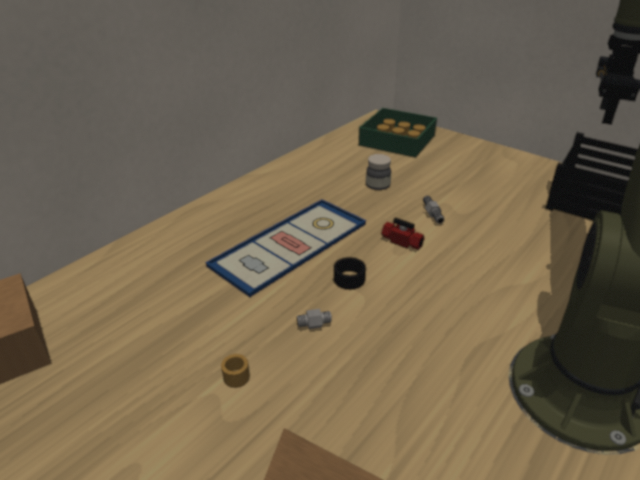

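The top view shows the tray with the nipple card at (250,193), the valve card at (303,195) and the coupling card at (357,198). The parts are the brass coupling (138,293), short nipple (225,300), black ring (297,284), valve (389,288), long nipple (461,283) and jar (482,187). The side view shows the same things: brass (235,369), short nipple (314,319), valve (403,235), and cards at (253,264), (291,242) and (322,223).

```bash
cat > h.py <<'E'
import cv2,numpy as np
from cell import env
def cast(c,uv,z=None):
    """undistorted rays; returns (camera centre, dirs) or points on plane z"""
    uv=np.atleast_2d(np.float64(uv)); K=np.array([[c["fx"],0,c["cx"]],[0,c["fy"],c["cy"]],[0,0,1.]])
    R=cv2.Rodrigues(np.float64(c["rvec"]))[0]; C=-R.T@np.ravel(c["tvec"])
    n=cv2.undistortPoints(uv[:,None],K,np.array([c["k1"],0,0,0,0.]))[:,0]
    d=np.c_[n,np.ones(len(n))]@R
    if z is None: return C,d
    return C+d*((z-C[2])/d[:,2])[:,None]
def tri(ca,a,cb,b):
    A,da=cast(ca,a);B,db=cast(cb,b);M=np.zeros((3,3));v=np.zeros(3);L=[]
    for P,d in((A,da[0]),(B,db[0])):
        d=d/np.linalg.norm(d);Q=np.eye(3)-np.outer(d,d);M+=Q;v+=Q@P;L.append((P,Q))
    x=np.linalg.solve(M,v);return x,[np.linalg.norm(Q@(x-P)) for P,Q in L][0]*2
def blob(mask,box,all=False):
    m=np.zeros_like(mask);x0,y0,x1,y1=box;m[y0:y1,x0:x1]=mask[y0:y1,x0:x1]
    cs,_=cv2.findContours(m,cv2.RETR_EXTERNAL,cv2.CHAIN_APPROX_NONE)
    k=max(cs,key=cv2.contourArea);f=np.zeros_like(m);cv2.drawContours(f,[k],-1,255,-1)
    return f
def stat(c,f,z):
    """area centroid and long-axis yaw of mask f cast on plane z; extents"""
    v,u=np.nonzero(f);p=cast(c,np.c_[u,v],z)[:,:2];m=p.mean(0)
    (w,s,_)=np.linalg.svd(p-m,full_matrices=False);a=_[0];e=(p-m)@_.T
    mid=m+((e.max(0)+e.min(0))/2)@_
    return dict(cen=m.round(4),mid=mid.round(4),yaw=round(np.degrees(np.arctan2(a[1],a[0]))%180,1),ext=np.ptp(e,axis=0).round(4),uv=(u.mean().round(1),v.mean().round(1)))
E
cat > m.py <<'E'
from h import *
T=env.read_camera("top");S=env.read_camera("side")
def masks(c):
    h,s,v=cv2.split(cv2.cvtColor(c["image"],cv2.COLOR_BGR2HSV));h=h.astype(int)
    ok=lambda m:(m*255).astype(np.uint8)
    return dict(red=ok(((h<8)|(h>172))&(s>150)&(v>50)),grey=ok((s<75)&(v>45)),brass=ok((s>170)&(h>10)&(h<30)),dark=ok(v<60),blue=ok((h>95)&(h<125)&(s>100)),card=ok((s<110)&(v>150)),line=ok(v<140),pink=ok(((h<14)|(h>174))&(v>100)))
mt,ms=masks(T),masks(S)
out={}
for n,k,bt,bs,zt in[("brass","brass",(115,270,160,315),(212,345,260,395),.034),("nip","grey",(203,280,248,322),(290,303,340,335),.015),
  ("valve","red",(370,255,410,320),(375,215,430,255),.03),("handle","dark",(384,272,396,305),(390,216,416,233),.056),("tray","blue",(200,140,410,250),(195,190,380,300),.013),
  ("cardN","line",(232,170,270,216),(236,252,272,276),.005),("cardV","line",(285,165,322,224),(270,228,312,257),.005),("cardC","line",(340,180,374,215),(308,213,337,233),.005)]:
    try:
        f,g=blob(mt[k],bt),blob(ms[k],bs);a,b=stat(T,f,zt),stat(S,g,zt)
        out[n]=(f,g);print(n,"T",a["cen"],a["mid"],a["yaw"],a["ext"],a["uv"],"S",b["cen"],b["yaw"],b["ext"],"tri",tri(T,a["uv"],S,b["uv"])[0].round(4))
    except Exception as e: print(n,e)
def ov(c,i,box):
    im=c["image"].copy();im=cv2.resize(im,None,fx=3,fy=3,interpolation=cv2.INTER_NEAREST)
    for n in out:
        k,_=cv2.findContours(cv2.resize(out[n][i],None,fx=3,fy=3,interpolation=cv2.INTER_NEAREST),cv2.RETR_EXTERNAL,cv2.CHAIN_APPROX_NONE);cv2.drawContours(im,k,-1,(0,255,0),1)
    x0,y0,x1,y1=[3*q for q in box];return im[y0:y1,x0:x1]
cv2.imwrite("pics/ov.png",np.vstack([cv2.resize(ov(T,0,(110,150,410,325)),(600,350)),cv2.resize(ov(S,1,(195,190,435,390)),(600,500))[:250*2]])[:850])
im=cv2.imread("pics/ov.png");cv2.imwrite("pics/ov.png",cv2.resize(im,None,fx=.7,fy=.7,interpolation=cv2.INTER_AREA))
E
python3 m.py
```

```text
brass max() iterable argument is empty
nip T [0.43   0.1559] [0.4301 0.1561] 51.3 [0.0604 0.0326] (np.float64(224.5), np.float64(300.6)) S [0.4283 0.1546] 56.2 [0.0639 0.0492] tri [0.4292 0.1553 0.0148]
valve T [ 0.4463 -0.1618] [ 0.4462 -0.1623] 4.8 [0.0895 0.0369] (np.float64(389.1), np.float64(288.1)) S [ 0.4368 -0.1466] 173.9 [0.1065 0.068 ] tri [ 0.446  -0.1635  0.0165]
handle T [ 0.4466 -0.1621] [ 0.4466 -0.1621] 5.0 [0.049  0.0125] (np.float64(391.0), np.float64(288.2)) S [ 0.4375 -0.1527] 174.8 [0.052  0.0255] tri [ 0.4452 -0.164   0.0471]
tray T [ 0.6268 -0.0441] [ 0.6286 -0.0024] 88.3 [0.3481 0.1492] (np.float64(324.9), np.float64(197.1)) S [0.6229 0.0205] 86.2 [0.3473 0.1431] tri [ 0.6489 -0.0309 -0.0319]
cardN T [0.6401 0.103 ] [0.64  0.103] 177.8 [0.0677 0.0362] (np.float64(250.0), np.float64(192.9)) S [0.6375 0.1026] 174.8 [0.0724 0.0411] tri [0.6394 0.1024 0.004 ]
cardV T [ 0.6324 -0.0014] [ 0.6325 -0.0013] 176.1 [0.0977 0.0425] (np.float64(303.0), np.float64(195.3)) S [ 0.6297 -0.0019] 175.1 [0.1027 0.0488] tri [ 0.6315 -0.0021  0.0039]
cardC T [ 0.6251 -0.1061] [ 0.6253 -0.1062] 170.6 [0.0509 0.0502] (np.float64(356.3), np.float64(197.7)) S [ 0.623  -0.1064] 131.3 [0.0553 0.0515] tri [ 0.6244 -0.1067  0.0043]
```

View pics/ov.png

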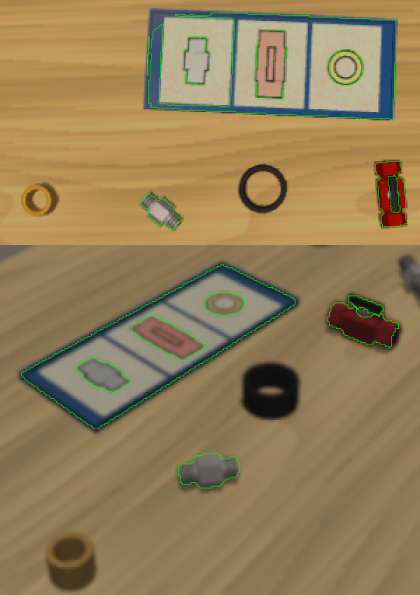

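Masks fit. The two views agree on heights to within a few mm: cards 4 mm, nipple centre 15 mm. Next is the brass ring and the card yaws, plus a helper that turns a target into tool-axis steps.

```bash
cat >> h.py <<'E'
def go(x,y,z,yaw):
    o=env.get_obs();p=np.array(o["tool_pos"]);r=np.array(o["tool_rot"])
    from scipy.spatial.transform import Rotation as Ro
    R=Ro.from_euler("xyz",r,degrees=True);d=R.inv().apply(np.array([x,y,z])-p)*100
    G=Ro.from_euler("xyz",[180,0,yaw],degrees=True);w=(R.inv()*G).as_rotvec(degrees=True)
    print("at",p.round(4),r.round(1),"shift cm",d.round(2),"rows",round(np.linalg.norm(d)/4.17,1),"turn",w.round(1),"F",np.round(o["force"],1),"w",round(o["grip_width"],4),"t",o["time_s"])
E
python3 - <<'E'
from h import *
T=env.read_camera("top");S=env.read_camera("side")
for c,n in((T,"T"),(S,"S")):
    hsv=cv2.cvtColor(c["image"],cv2.COLOR_BGR2HSV);h,s,v=[a.astype(int) for a in cv2.split(hsv)]
    u,w=(138,293) if n=="T" else(235,369)
    print(n,"rim",hsv[w-14:w+15:2,u].tolist())
    box=(205,145,405,245) if n=="T" else (200,195,375,297)
    m=(((h>90)&(h<130)&(s>80))==0)&(s<110)&(v>(150 if n=="T" else 90));m=(m*255).astype(np.uint8)
    z=np.zeros_like(m);z[box[1]:box[3],box[0]:box[2]]=m[box[1]:box[3],box[0]:box[2]]
    for k in cv2.findContours(z,cv2.RETR_EXTERNAL,cv2.CHAIN_APPROX_NONE)[0]:
        if cv2.contourArea(k)<300: continue
        p=cast(c,k[:,0],.005)[:,:2].astype(np.float32)
        print(n,"card",[np.round(q,4) for q in cv2.minAreaRect(p)])
go(.446,-.1625,.2,5)
E
```

```text
T rim [[18, 138, 175], [18, 148, 129], [19, 202, 186], [19, 185, 178], [19, 136, 191], [18, 139, 191], [19, 137, 192], [18, 138, 192], [19, 138, 191], [19, 136, 190], [18, 145, 130], [18, 199, 179], [18, 191, 179], [20, 133, 192], [20, 133, 192]]
T card [array([ 0.625 , -0.1059]), array([0.0968, 0.1215]), np.float64(85.8923)]
T card [array([ 0.6324, -0.0013]), array([0.0965, 0.1214]), np.float64(85.9216)]
T card [array([0.6398, 0.1032]), array([0.0977, 0.1212]), np.float64(85.9947)]
S rim [[18, 148, 131], [18, 151, 93], [18, 143, 73], [18, 147, 71], [19, 144, 71], [18, 142, 70], [19, 147, 71], [19, 138, 83], [18, 141, 119], [18, 150, 124], [18, 152, 82], [18, 145, 72], [18, 142, 72], [18, 149, 72], [19, 151, 71]]
S card [array([ 0.6316, -0.0027]), array([0.3145, 0.1258]), np.float64(85.98)]
S card [array([6.561e-01, 5.000e-04]), array([0.4403, 0.3848]), np.float64(38.7984)]
at [ 0.1931 -0.6205  0.2222] [-180.     0.    17.3] shift cm [ 37.76 -36.21   2.24] rows 12.6 turn [-0.   0.  12.3] F [-0.3 -0.4 -1.2] w 0.0873 t 0.3
```

Call:
servo_tool:
  plan:
    - [1,[2.7,-2.6,-1],[0,0,0]]
    - [1,[2.7,-2.6,-1],[0,0,0]]
    - [1,[2.7,-2.6,-1],[0,0,0]]
    - [1,[2.7,-2.6,0],[0,0,0]]
    - [1,[2.7,-2.6,0],[0,0,0]]
    - [1,[2.7,-2.6,0],[0,0,0]]
    - [1,[2.7,-2.6,0],[0,0,0]]
    - [1,[2.7,-2.6,0],[0,0,0]]
    - [1,[2.7,-2.6,0],[0,0,0]]
    - [1,[2.7,-2.6,0],[0,0,0]]
    - [1,[2.7,-2.6,0],[0,0,0]]
    - [1,[2.7,-2.6,0],[0,0,0]]
    - [1,[2.7,-2.6,1],[0,0,0]]
    - [1,[2.7,-2.6,1],[0,0,0]]
    - [1,[0,0,0],[0,0,6.1]]
    - [1,[0,0,0],[0,0,6.1]]

```text
time_s: 1.63
tool_pos: [0.456, -0.14, 0.2307]
tool_rot: [179.7, -0.1, 4.5]
force: [-0.1, -0.2, 0.3]
grip_width: 0.0871
```

Run:
```python
from h import *
go(.446,-.1625,.1,4.9)
```

```text
at [ 0.456  -0.14    0.2307] [ 1.797e+02 -1.000e-01  4.500e+00] shift cm [-1.2   2.1  13.08] rows 3.2 turn [ 0.3 -0.1 -0.4] F [-0.1 -0.2  0.3] w 0.0871 t 1.6333
```

Call:
servo_tool:
  plan:
    - [1,[-0.6,1.0,3],[0,0,0]]
    - [1,[-0.6,1.0,3],[0,0,0]]
    - [1,[0,0,3],[0,0,0]]
    - [1,[0,0,2],[0,0,0]]
    - [1,[0,0,1],[0,0,0]]
    - [1,[0,0,0],[0,0,0]]
    - [1,[0,0,0],[0,0,0]]

```text
time_s: 2.22
tool_pos: [0.4491, -0.1592, 0.1093]
tool_rot: [179.5, -0.5, 4.7]
force: [-0.1, -0.0, 0.2]
grip_width: 0.0874
```

Run:
```python
from h import *
go(.446,-.1625,.006,4.9)
c=env.read_camera("top");cv2.imwrite("pics/t1.png",c["image"])
c=env.read_camera("side");cv2.imwrite("pics/s1.png",cv2.resize(c["image"][150:300,320:520],None,fx=3,fy=3))
```

```text
at [ 0.4491 -0.1592  0.1093] [179.5  -0.5   4.7] shift cm [-0.42  0.22 10.32] rows 2.5 turn [ 0.5 -0.5 -0.2] F [-0.1 -0.   0.2] w 0.0874 t 2.2167
```

View pics/s1.png

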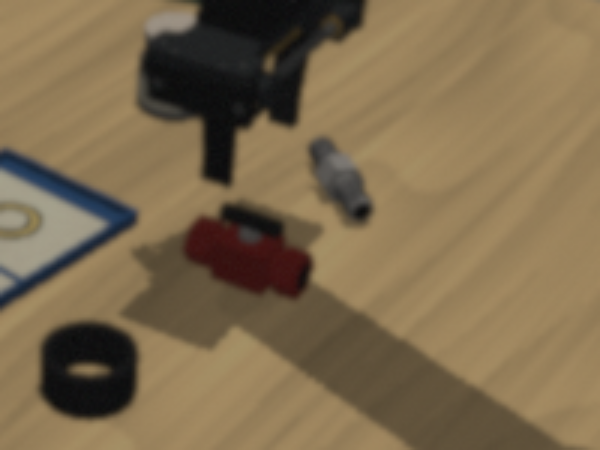

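The side crop shows the open jaws above the valve, one finger on each side of it, so I descend.

Call:
servo_tool:
  plan:
    - [1,[-0.4,0.2,2.5],[0.5,-0.5,0]]
    - [1,[0,0,2.5],[0,0,0]]
    - [1,[0,0,2.5],[0,0,0]]
    - [1,[0,0,1.5],[0,0,0]]
    - [1,[0,0,0.5],[0,0,0]]
    - [1,[0,0,0],[0,0,0]]
    - [1,[0,0,0],[0,0,0]]

```text
time_s: 2.9
tool_pos: [0.4575, -0.1668, 0.0236]
tool_rot: [179.2, -1.2, 4.6]
force: [-0.4, -1.0, 0.2]
grip_width: 0.0868
```

Run:
```python
from h import *
go(.446,-.1625,.006,4.9)
```

```text
at [ 0.4575 -0.1668  0.0236] [179.2  -1.2   4.6] shift cm [-1.15 -0.55  1.73] rows 0.5 turn [ 0.8 -1.2 -0.3] F [-0.4 -1.   0.2] w 0.0868 t 2.9
```

Call:
servo_tool:
  plan:
    - [1,[-0.5,-0.25,0.3],[0.4,-0.6,0]]
    - [1,[-0.5,-0.25,0.3],[0.4,-0.6,0]]
    - [1,[0,0,0],[0,0,0]]
    - [1,[0,0,0],[0,0,0]]

```text
time_s: 3.23
tool_pos: [0.4496, -0.1637, 0.0213]
tool_rot: [179.9, -0.2, 4.6]
force: [-0.2, -0.9, 0.1]
grip_width: 0.0872
```

Run:
```python
from h import *
go(.446,-.1625,.006,4.9)
```

```text
at [ 0.4496 -0.1637  0.0213] [179.9  -0.2   4.6] shift cm [-0.36 -0.15  1.53] rows 0.4 turn [ 0.1 -0.2 -0.3] F [-0.2 -0.9  0.1] w 0.0872 t 3.2333
```

Call:
servo_tool:
  plan:
    - [1,[-0.2,-0.1,0.6],[0,-0.2,-0.2]]
    - [1,[-0.2,0,0.6],[0,-0.2,0]]
    - [1,[0,0,0.3],[0,0,0]]
    - [1,[0,0,0],[0,0,0]]
    - [1,[0,0,0],[0,0,0]]

```text
time_s: 3.65
tool_pos: [0.4455, -0.1633, 0.0054]
tool_rot: [179.8, 0.2, 4.8]
force: [0.0, 0.2, 0.1]
grip_width: 0.087
```

Run:
```python
from h import *
go(.446,-.1625,.006,4.9)
```

```text
at [ 0.4455 -0.1633  0.0054] [179.8   0.2   4.8] shift cm [ 0.06 -0.07 -0.06] rows 0.0 turn [ 0.2  0.2 -0.1] F [0.  0.2 0.1] w 0.087 t 3.65
```

Well aligned; grip.

Call:
servo_tool:
  plan:
    - [0,[0,0,0],[0,0,0]]
    - [0,[0,0,0],[0,0,0]]
    - [0,[0,0,0],[0,0,0]]
    - [0,[0,0,0],[0,0,0]]
    - [0,[0,0,0],[0,0,0]]
    - [0,[0,0,0],[0,0,0]]
    - [0,[0,0,0],[0,0,0]]
    - [0,[0,0,0],[0,0,0]]
    - [0,[0,0,0],[0,0,0]]
    - [0,[0,0,0],[0,0,0]]
  force: 30

```text
time_s: 4.48
tool_pos: [0.446, -0.1637, 0.0057]
tool_rot: [179.8, 0.1, 4.8]
force: [0.0, 0.6, -0.9]
grip_width: 0.0359
```

Run:
```python
from h import *
go(.632,-.0015,.1,-4.1)
```

```text
at [ 0.446  -0.1637  0.0057] [1.798e+02 1.000e-01 4.800e+00] shift cm [ 19.87 -14.57  -9.53] rows 6.3 turn [0.2 0.1 8.9] F [ 0.   0.6 -0.9] w 0.0359 t 4.4833
```

Call:
servo_tool:
  plan:
    - [0,[0,0,-1],[0,0,0]]
    - [0,[0,0,-2],[0,0,0]]
    - [0,[0,0,-2.5],[0,0,0]]
    - [0,[0,0,-2.5],[0,0,0]]
    - [0,[1.5,-1,-1],[0,0,0]]
    - [0,[2.5,-1.8,0],[0,0,2]]
    - [0,[2.5,-1.8,0],[0,0,2]]
    - [0,[2.5,-1.8,0],[0,0,2]]
    - [0,[2.5,-1.8,0],[0,0,2]]
    - [0,[2.5,-1.8,0],[0,0,0]]
    - [0,[2.5,-1.8,0],[0,0,0]]
    - [0,[1.5,-1.0,0],[0,0,0]]
    - [0,[0.5,-0.3,0],[0,0,0]]
    - [0,[0,0,0],[0,0,0]]
    - [0,[0,0,0],[0,0,0]]

```text
time_s: 5.73
tool_pos: [0.6269, -0.0266, 0.0948]
tool_rot: [-179.9, 1.3, -4.0]
force: [-1.3, 0.4, -3.2]
grip_width: 0.0357
```

Run:
```python
from h import *
go(.632,-.0015,.06,-4.1)
```

```text
at [ 0.6269 -0.0266  0.0948] [-179.9    1.3   -4. ] shift cm [ 0.42 -2.53  3.47] rows 1.0 turn [-0.   1.3  0.1] F [-1.3  0.4 -3.2] w 0.0357 t 5.7333
```

Call:
servo_tool:
  plan:
    - [0,[0.2,-0.8,0.5],[0,0.6,0]]
    - [0,[0.2,-0.9,1],[0,0.6,0]]
    - [0,[0,-0.8,1],[0,0.2,0]]
    - [0,[0,0,1],[0,0,0]]
    - [0,[0,0,0.5],[0,0,0]]
    - [0,[0,0,0],[0,0,0]]
    - [0,[0,0,0],[0,0,0]]

```text
time_s: 6.32
tool_pos: [0.6263, -0.0069, 0.0507]
tool_rot: [179.7, 0.1, -4.4]
force: [-0.6, 0.2, -2.3]
grip_width: 0.0358
```

Run:
```python
from h import *
go(.632,-.0015,.012,-4.1)
T=env.read_camera("top");S=env.read_camera("side")
cv2.imwrite("pics/p2.png",np.hstack([cv2.resize(T["image"][140:250,210:400],None,fx=2,fy=2),cv2.resize(S["image"][180:290,200:390],None,fx=2,fy=2)]))
for c in(T,S):
    h,s,v=[a.astype(int) for a in cv2.split(cv2.cvtColor(c["image"],cv2.COLOR_BGR2HSV))]
    m=((((h<8)|(h>172))&(s>150)&(v>50))*255).astype(np.uint8)
    b=(270,150,340,240) if c is T else (250,200,330,270)
    try: print(stat(c,blob(m,b),.07))
    except Exception as e: print(e)
```

```text
at [ 0.6263 -0.0069  0.0507] [ 1.797e+02  1.000e-01 -4.400e+00] shift cm [ 0.53 -0.61  3.86] rows 0.9 turn [ 0.3  0.1 -0.3] F [-0.6  0.2 -2.3] w 0.0358 t 6.3167
max() iterable argument is empty
{'cen': array([0.6003, 0.0028]), 'mid': array([0.5976, 0.0013]), 'yaw': np.float64(134.1), 'ext': array([0.08  , 0.0412]), 'uv': (np.float64(297.7), np.float64(223.3))}
```

View pics/p2.png

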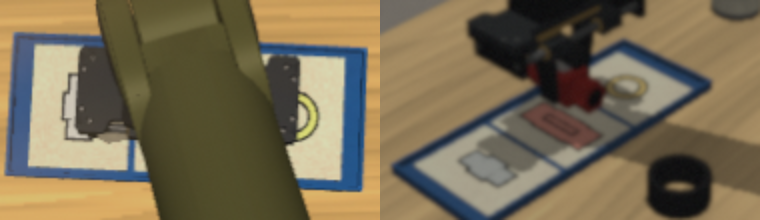

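The top view is blocked by the arm. The side view shows the valve held level above its card, so I go on by kinematics.

Call:
servo_tool:
  plan:
    - [0,[0.3,-0.35,0.8],[0.2,0,0]]
    - [0,[0.25,-0.3,1],[0,0,0]]
    - [0,[0,0,0.7],[0,0,0]]
    - [0,[0,0,0],[0,0,0]]
    - [0,[0,0,0],[0,0,0]]

```text
time_s: 6.83
tool_pos: [0.6351, -0.0013, 0.0246]
tool_rot: [179.9, -0.1, -4.5]
force: [0.4, -0.9, -2.8]
grip_width: 0.0357
```

Run:
```python
from h import *
go(.632,-.0015,.012,-4.1)
```

```text
at [ 0.6351 -0.0013  0.0246] [ 1.799e+02 -1.000e-01 -4.500e+00] shift cm [-0.31  0.05  1.26] rows 0.3 turn [ 0.1 -0.1 -0.4] F [ 0.4 -0.9 -2.8] w 0.0357 t 6.8333
```

Call:
servo_tool:
  plan:
    - [0,[-0.2,0,0.4],[0,0,-0.3]]
    - [0,[-0.2,0,0.3],[0,0,-0.2]]
    - [0,[0,0,0],[0,0,0]]
    - [0,[0,0,0],[0,0,0]]

```text
time_s: 7.17
tool_pos: [0.6304, -0.0009, 0.0166]
tool_rot: [179.9, -0.0, -3.9]
force: [-0.6, -0.3, -3.1]
grip_width: 0.0362
```

Run:
```python
from h import *
go(.632,-.0015,.012,-4.1)
```

```text
at [ 0.6304 -0.0009  0.0166] [179.9  -0.   -3.9] shift cm [0.16 0.05 0.46] rows 0.1 turn [ 0.1 -0.   0.2] F [-0.6 -0.3 -3.1] w 0.0362 t 7.1667
```

Call:
servo_tool:
  plan:
    - [0,[0.15,0,0.25],[0,0,0.2]]
    - [0,[0,0,0.2],[0,0,0]]
    - [0,[0,0,0],[0,0,0]]
    - [0,[0,0,0],[0,0,0]]

```text
time_s: 7.5
tool_pos: [0.6325, -0.0012, 0.0123]
tool_rot: [179.9, -0.1, -4.1]
force: [-0.1, -0.4, -4.1]
grip_width: 0.0358
```

Run:
```python
from h import *
go(.632,-.0015,.011,-4.1)
```

```text
at [ 0.6325 -0.0012  0.0123] [ 1.799e+02 -1.000e-01 -4.100e+00] shift cm [-0.05  0.03  0.13] rows 0.0 turn [ 0.1 -0.1 -0. ] F [-0.1 -0.4 -4.1] w 0.0358 t 7.5
```

Call:
servo_tool:
  plan:
    - [0,[0,0,0.15],[0,0,0]]
    - [0,[0,0,0],[0,0,0]]
    - [0,[0,0,0],[0,0,0]]
    - [0.7,[0,0,0],[0,0,0]]
    - [0.7,[0,0,0],[0,0,0]]
    - [0.7,[0,0,0],[0,0,0]]
    - [0.7,[0,0,0],[0,0,0]]
    - [0.7,[0,0,0],[0,0,0]]
    - [0.7,[0,0,-1],[0,0,0]]
    - [0.7,[0,0,-2],[0,0,0]]
    - [0.7,[0,0,-3],[0,0,0]]
    - [1,[0,0,-3],[0,0,0]]
    - [1,[0,0,-3],[0,0,0]]
    - [1,[0,0,-2],[0,0,0]]

```text
time_s: 8.67
tool_pos: [0.6309, -0.0004, 0.1574]
tool_rot: [180.0, 0.1, -4.1]
force: [0.1, 0.0, -0.5]
grip_width: 0.0738
```

Run:
```python
from h import *
go(.430,.156,.12,-38)
S=env.read_camera("side")
cv2.imwrite("pics/p3.png",cv2.resize(S["image"][180:290,200:390],None,fx=3,fy=3))
```

```text
at [ 6.309e-01 -4.000e-04  1.574e-01] [ 1.8e+02  1.0e-01 -4.1e+00] shift cm [-21.14 -14.18   3.78] rows 6.2 turn [ 0.1  0.1 33.9] F [ 0.1  0.  -0.5] w 0.0738 t 8.6667
```

View pics/p3.png

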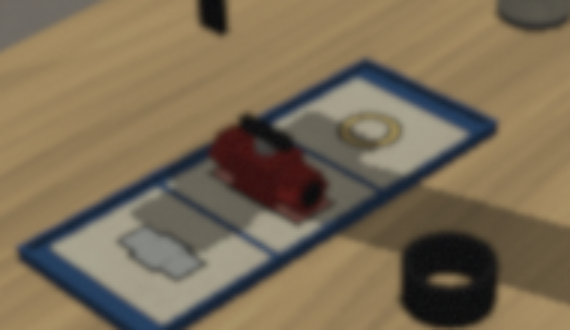

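The valve sits on its card with the handle up, covering its drawing. Next is the nipple.

Call:
servo_tool:
  plan:
    - [1,[-1.5,-1,0],[0,0,0]]
    - [1,[-2.6,-1.8,0],[0,0,0]]
    - [1,[-2.6,-1.8,0],[0,0,0]]
    - [1,[-2.6,-1.8,0],[0,0,0]]
    - [1,[-2.6,-1.8,0],[0,0,0]]
    - [1,[-2.6,-1.8,0],[0,0,0]]
    - [1,[-2.6,-1.8,0.5],[0,0,0]]
    - [1,[-2,-1.3,0.5],[0,0,0]]
    - [1,[-1,-0.5,0.5],[0,0,-3]]
    - [1,[0,0,0],[0,0,-7]]
    - [1,[0,0,0],[0,0,-7]]
    - [1,[0,0,0],[0,0,-7]]
    - [1,[0,0,0],[0,0,-7]]
    - [1,[0,0,0],[0,0,-7]]
    - [1,[0,0,0],[0,0,-7]]
    - [1,[0,0,0],[0,0,-6]]
    - [1,[0,0,0],[0,0,-3]]
    - [1,[0,0,0],[0,0,0]]
    - [1,[0,0,0],[0,0,0]]

```text
time_s: 10.3
tool_pos: [0.4374, 0.1607, 0.1589]
tool_rot: [178.1, -0.8, 51.5]
force: [0.1, -0.1, 0.3]
grip_width: 0.0871
```

Run:
```python
from h import *
go(.430,.156,.1,51.5)
T=env.read_camera("top");S=env.read_camera("side");cv2.imwrite("pics/t4.png",T["image"])
for c in(T,S):
    h,s,v=[a.astype(int) for a in cv2.split(cv2.cvtColor(c["image"],cv2.COLOR_BGR2HSV))];ok=lambda m:(m*255).astype(np.uint8)
    t=c is T
    f=lambda m,b,z:print("T" if t else "S",{k:np.round(q,4).tolist() for k,q in stat(c,blob(ok(m),b),z).items()})
    try:f(((h<8)|(h>172))&(s>150)&(v>50),(270,150,340,240) if t else (255,205,330,265),.03)
    except Exception as e:print(e)
    # brass: darker-than-wood rim
    try:f((s>170)&(h>10)&(h<25) if t else (v<100),(118,273,158,313) if t else (212,347,258,390),.034 if t else .017)
    except Exception as e:print(e)
```

```text
at [0.4374 0.1607 0.1589] [178.1  -0.8  51.5] shift cm [-0.9  -0.48  5.87] rows 1.4 turn [ 1.9 -0.8  0. ] F [ 0.1 -0.1  0.3] w 0.0871 t 10.3
T {'cen': [0.6321, 0.0002], 'mid': [0.6318, 0.0], 'yaw': 176.1, 'ext': [0.0926, 0.0359], 'uv': [302.0, 193.7]}
T {'cen': [0.4616, 0.3314], 'mid': [0.4626, 0.3302], 'yaw': 113.0, 'ext': [0.0438, 0.0145], 'uv': [133.2, 286.3]}
S {'cen': [0.648, 0.0101], 'mid': [0.6446, 0.0148], 'yaw': 146.5, 'ext': [0.096, 0.0317], 'uv': [279.7, 232.6]}
S {'cen': [0.4339, 0.3369], 'mid': [0.4349, 0.3362], 'yaw': 52.7, 'ext': [0.0403, 0.0339], 'uv': [236.3, 378.5]}
```

Call:
servo_tool:
  plan:
    - [1,[-0.4,-0.2,1],[0.9,-0.4,0]]
    - [1,[-0.4,-0.2,2],[0.9,-0.4,0]]
    - [1,[0,0,2],[0,0,0]]
    - [1,[0,0,2],[0,0,0]]
    - [1,[0,0,2],[0,0,0]]
    - [1,[0,0,1.5],[0,0,0]]
    - [1,[0,0,0.5],[0,0,0]]
    - [1,[0,0,0],[0,0,0]]
    - [1,[0,0,0],[0,0,0]]

```text
time_s: 11.15
tool_pos: [0.4278, 0.1545, 0.041]
tool_rot: [-179.7, 0.2, 51.0]
force: [0.7, 0.2, -0.5]
grip_width: 0.0873
```

Run:
```python
from h import *
go(.430,.156,.004,51.5)
```

```text
at [0.4278 0.1545 0.041 ] [-179.7    0.2   51. ] shift cm [0.27 0.1  3.69] rows 0.9 turn [-0.3  0.2 -0.5] F [ 0.7  0.2 -0.5] w 0.0873 t 11.15
```

Call:
servo_tool:
  plan:
    - [1,[0.2,0.1,1],[-0.3,0.2,-0.4]]
    - [1,[0,0,1.2],[0,0,0]]
    - [1,[0,0,0.8],[0,0,0]]
    - [1,[0,0,0.3],[0,0,0]]
    - [1,[0,0,0],[0,0,0]]
    - [1,[0,0,0],[0,0,0]]

```text
time_s: 11.65
tool_pos: [0.4327, 0.1557, 0.009]
tool_rot: [179.7, -0.2, 51.3]
force: [-0.7, 0.3, -0.2]
grip_width: 0.0866
```

Run:
```python
from h import *
go(.430,.156,.004,51.5)
```

```text
at [0.4327 0.1557 0.009 ] [179.7  -0.2  51.3] shift cm [-0.15 -0.23  0.5 ] rows 0.1 turn [ 0.3 -0.2 -0.2] F [-0.7  0.3 -0.2] w 0.0866 t 11.65
```

Call:
servo_tool:
  plan:
    - [1,[-0.15,-0.2,0.25],[0.2,0,0]]
    - [1,[0,0,0.2],[0,0,0]]
    - [1,[0,0,0],[0,0,0]]
    - [1,[0,0,0],[0,0,0]]

```text
time_s: 11.98
tool_pos: [0.4309, 0.1561, 0.0052]
tool_rot: [179.9, -0.2, 51.2]
force: [0.8, -0.3, 0.1]
grip_width: 0.0869
```

Run:
```python
from h import *
go(.430,.156,.004,51.5)
```

```text
at [0.4309 0.1561 0.0052] [179.9  -0.2  51.2] shift cm [-0.06 -0.07  0.12] rows 0.0 turn [ 0.1 -0.2 -0.3] F [ 0.8 -0.3  0.1] w 0.0869 t 11.9833
```

Call:
servo_tool:
  plan:
    - [0,[0,0,0],[0,0,0]]
    - [0,[0,0,0],[0,0,0]]
    - [0,[0,0,0],[0,0,0]]
    - [0,[0,0,0],[0,0,0]]
    - [0,[0,0,0],[0,0,0]]
    - [0,[0,0,0],[0,0,0]]
    - [0,[0,0,0],[0,0,0]]
    - [0,[0,0,0],[0,0,0]]
    - [0,[0,0,0],[0,0,0]]
    - [0,[0,0,0],[0,0,0]]
  force: 20

```text
time_s: 12.82
tool_pos: [0.4315, 0.1561, 0.0058]
tool_rot: [179.8, -0.3, 51.2]
force: [-0.2, 0.6, 0.1]
grip_width: 0.0332
```

Run:
```python
from h import *
go(.64,.103,.1,-4.1)
```

```text
at [0.4315 0.1561 0.0058] [179.8  -0.3  51.2] shift cm [ 8.96 19.61 -9.31] rows 5.6 turn [ 0.  -0.4 55.3] F [-0.2  0.6  0.1] w 0.0332 t 12.8167
```

Call:
servo_tool:
  plan:
    - [0,[0,0,-1],[0,0,0]]
    - [0,[0,0,-2],[0,0,0]]
    - [0,[0,0,-2.5],[0,0,2]]
    - [0,[0,0,-2],[0,0,5]]
    - [0,[0,0,-1.5],[0,0,7]]
    - [0,[0,0,0],[0,0,7]]
    - [0,[0,0,0],[0,0,7]]
    - [0,[0,0,0],[0,0,7]]
    - [0,[0,0,0],[0,0,7]]
    - [0,[0,0,0],[0,0,6]]
    - [0,[0,0,0],[0,0,5]]
    - [0,[0,0,0],[0,0,2]]
    - [0,[0,0,0],[0,0,0]]
    - [0,[0,0,0],[0,0,0]]

```text
time_s: 13.98
tool_pos: [0.4278, 0.1576, 0.1069]
tool_rot: [-179.8, -0.3, -5.6]
force: [-0.2, 0.6, -1.8]
grip_width: 0.0335
```

Run:
```python
from h import *
go(.64,.103,.1,-4.1)
T=env.read_camera("top");S=env.read_camera("side")
cv2.imwrite("pics/p5.png",np.hstack([cv2.resize(T["image"][220:340,150:310],None,fx=2.4,fy=2.4),cv2.resize(S["image"][220:340,240:400],None,fx=2.4,fy=2.4)]))
```

```text
at [0.4278 0.1576 0.1069] [-179.8   -0.3   -5.6] shift cm [21.64  3.38  0.77] rows 5.3 turn [-0.2 -0.3 -1.5] F [-0.2  0.6 -1.8] w 0.0335 t 13.9833
```

View pics/p5.png

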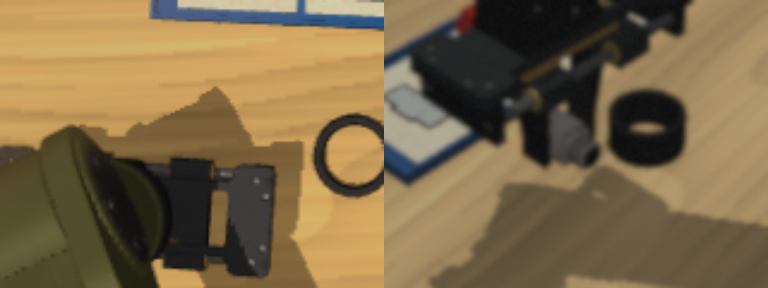

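The side view shows the nipple held level in the jaws. Carrying it over.

Call:
servo_tool:
  plan:
    - [0,[1.5,0.2,0],[0,0,-0.7]]
    - [0,[3,0.5,0],[0,0,-0.7]]
    - [0,[3.2,0.5,0],[0,0,0]]
    - [0,[3.2,0.5,0],[0,0,0]]
    - [0,[3.2,0.5,0],[0,0,0]]
    - [0,[3.0,0.5,0],[0,0,0]]
    - [0,[2.2,0.3,0],[0,0,0]]
    - [0,[1.2,0.2,0],[0,0,0]]
    - [0,[0.4,0,0],[0,0,0]]
    - [0,[0,0,0],[0,0,0]]
    - [0,[0,0,0],[0,0,0]]

```text
time_s: 15.0
tool_pos: [0.6412, 0.1063, 0.1038]
tool_rot: [179.9, 0.0, -3.6]
force: [-0.7, 0.1, -0.9]
grip_width: 0.0331
```

Run:
```python
from h import *
go(.641,.103,.04,-4.1)
```

```text
at [0.6412 0.1063 0.1038] [179.9   0.   -3.6] shift cm [0.01 0.32 6.38] rows 1.5 turn [0.1 0.  0.5] F [-0.7  0.1 -0.9] w 0.0331 t 15.0
```

Call:
servo_tool:
  plan:
    - [0,[0,0.15,1],[0,0,0.3]]
    - [0,[0,0.15,1.7],[0,0,0.2]]
    - [0,[0,0,1.7],[0,0,0]]
    - [0,[0,0,1.3],[0,0,0]]
    - [0,[0,0,0.7],[0,0,0]]
    - [0,[0,0,0],[0,0,0]]
    - [0,[0,0,0],[0,0,0]]

```text
time_s: 15.58
tool_pos: [0.6347, 0.1057, 0.0363]
tool_rot: [179.8, 0.1, -3.8]
force: [-0.3, 0.4, -1.0]
grip_width: 0.033
```

Run:
```python
from h import *
go(.641,.103,.011,-4.1)
```

```text
at [0.6347 0.1057 0.0363] [ 1.798e+02  1.000e-01 -3.800e+00] shift cm [0.65 0.22 2.53] rows 0.6 turn [0.2 0.1 0.3] F [-0.3  0.4 -1. ] w 0.033 t 15.5833
```

Call:
servo_tool:
  plan:
    - [0,[0.3,0.1,0.5],[0.2,0,0.3]]
    - [0,[0.3,0.1,0.6],[0,0,0]]
    - [0,[0,0,0.6],[0,0,0]]
    - [0,[0,0,0],[0,0,0]]
    - [0,[0,0,0],[0,0,0]]

```text
time_s: 16.0
tool_pos: [0.6429, 0.1034, 0.0201]
tool_rot: [-179.9, -0.1, -4.2]
force: [-0.3, 1.1, -1.5]
grip_width: 0.0335
```

Run:
```python
from h import *
go(.641,.103,.011,-4.1)
```

```text
at [0.6429 0.1034 0.0201] [-1.799e+02 -1.000e-01 -4.200e+00] shift cm [-0.19  0.06  0.91] rows 0.2 turn [-0.1 -0.1 -0.1] F [-0.3  1.1 -1.5] w 0.0335 t 16.0
```

Call:
servo_tool:
  plan:
    - [0,[-0.1,0.05,0.3],[0,0,0]]
    - [0,[-0.1,0,0.3],[0,0,0]]
    - [0,[0,0,0.2],[0,0,0]]
    - [0,[0,0,0],[0,0,0]]
    - [0,[0,0,0],[0,0,0]]

```text
time_s: 16.42
tool_pos: [0.641, 0.1032, 0.0118]
tool_rot: [-179.9, -0.1, -4.2]
force: [0.3, -0.3, -1.8]
grip_width: 0.0332
```

Run:
```python
from h import *
go(.641,.103,.011,-4.1)
```

```text
at [0.641  0.1032 0.0118] [-1.799e+02 -1.000e-01 -4.200e+00] shift cm [-0.    0.02  0.08] rows 0.0 turn [-0.1 -0.1 -0.1] F [ 0.3 -0.3 -1.8] w 0.0332 t 16.4167
```

Call:
servo_tool:
  plan:
    - [0,[0,0,0.1],[0,0,0]]
    - [0,[0,0,0],[0,0,0]]
    - [0.7,[0,0,0],[0,0,0]]
    - [0.7,[0,0,0],[0,0,0]]
    - [0.7,[0,0,0],[0,0,0]]
    - [0.7,[0,0,0],[0,0,0]]
    - [0.7,[0,0,0],[0,0,0]]
    - [0.7,[0,0,-1],[0,0,0]]
    - [0.7,[0,0,-2],[0,0,0]]
    - [1,[0,0,-3],[0,0,0]]
    - [1,[0,0,-3],[0,0,0]]
    - [1,[0,0,-2],[0,0,0]]
    - [1,[0,0,-1],[0,0,0]]
    - [1,[0,0,0],[0,0,0]]

```text
time_s: 17.58
tool_pos: [0.6406, 0.1038, 0.1398]
tool_rot: [-179.8, -0.2, -4.1]
force: [-0.5, 0.7, -0.4]
grip_width: 0.0838
```

Run:
```python
from h import *
T=env.read_camera("top");S=env.read_camera("side")
def circ(c,box,n):
    x0,y0,x1,y1=box;im=cv2.resize(c["image"][y0:y1,x0:x1],None,fx=6,fy=6,interpolation=cv2.INTER_CUBIC)
    return im
a=circ(T,(110,265,166,321),0);b=circ(S,(205,340,265,400),1);b=cv2.resize(b,(336,336))
cv2.imwrite("pics/p6.png",np.hstack([a,b]))
h,s,v=cv2.split(cv2.cvtColor(T["image"],cv2.COLOR_BGR2HSV))
m=((s>172)*255).astype(np.uint8)
sub=np.zeros_like(m);sub[270:316,115:162]=m[270:316,115:162]
ys,xs=np.nonzero(sub);print("bbox",xs.min(),xs.max(),ys.min(),ys.max(),xs.mean(),ys.mean(),len(xs))
print(T["image"].shape, cast(T,(138,293),.034), cast(T,(138,293),.0), cast(S,(235,361),.034))
go(.45,.33,.12,36)
```

```text
bbox 125 146 282 303 135.50454545454545 292.5772727272727 220
(480, 640, 3) [[0.44850218 0.3220083  0.034     ]] [[0.44777059 0.33217805 0.        ]] [[0.44974481 0.32263066 0.034     ]]
at [0.6393 0.1034 0.137 ] [-179.9    0.    -4.1] shift cm [-20.5  -21.25   1.75] rows 7.1 turn [ -0.1  -0.  -40.1] F [-0.3 -0.5  0.5] w 0.0861 t 17.6833
```

View pics/p6.png

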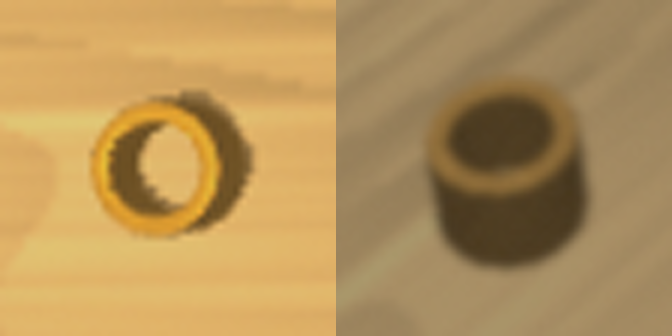

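The top crop shows the brass rim centred at about (135.5, 292.5) px with its shadow to the right. The side crop shows the rim centre at about (234.2, 363.8) px. I triangulate that.

Run:
```python
from h import *
T=env.read_camera("top");S=env.read_camera("side")
print(cast(T,(135.5,292.5),.034),cast(S,(234.2,363.8),.034),tri(T,(135.5,292.5),S,(234.2,363.8)))
p=cast(T,(135.5,292.5),.034)[0]
go(p[0],p[1],.13,-4.1)
h,s,v=[a.astype(int) for a in cv2.split(cv2.cvtColor(T["image"],cv2.COLOR_BGR2HSV))]
```

```text
[[0.44954926 0.32699714 0.034     ]] [[0.44642559 0.32741091 0.034     ]] (array([0.4487841 , 0.32689496, 0.03197574]), np.float64(0.001999297881850905))
at [0.638  0.1029 0.1348] [-179.9    0.3   -4.1] shift cm [-20.39 -21.01   0.59] rows 7.0 turn [-0.1  0.3  0. ] F [ 0.  -0.4 -1. ] w 0.0863 t 17.7833
```

Call:
servo_tool:
  plan:
    - [1,[-1.2,-1.2,0],[0,0,0]]
    - [1,[-2.4,-2.5,0],[0,0,0]]
    - [1,[-2.6,-2.7,0],[0,0,0]]
    - [1,[-2.6,-2.7,0],[0,0,0]]
    - [1,[-2.6,-2.7,0],[0,0,0]]
    - [1,[-2.6,-2.7,0],[0,0,0]]
    - [1,[-2.4,-2.5,0],[0,0,0]]
    - [1,[-1.8,-1.8,0],[0,0,0]]
    - [1,[-1,-1,0],[0,0,0]]
    - [1,[-0.3,-0.3,0],[0,0,0]]
    - [1,[0,0,0],[0,0,0]]
    - [1,[0,0,0],[0,0,0]]

```text
time_s: 18.78
tool_pos: [0.4409, 0.3167, 0.1149]
tool_rot: [179.2, 2.1, -4.4]
force: [0.8, -0.3, -0.0]
grip_width: 0.0872
```

Run:
```python
from h import *
go(.449,.327,.045,-4.1)
```

```text
at [0.4409 0.3167 0.1149] [179.2   2.1  -4.4] shift cm [ 0.98 -1.19  6.94] rows 1.7 turn [ 0.7  2.1 -0.3] F [ 0.8 -0.3 -0. ] w 0.0872 t 18.7833
```

Call:
servo_tool:
  plan:
    - [1,[0.4,-0.6,0.8],[0.4,1,0]]
    - [1,[0.4,-0.5,1.5],[0.3,1,0]]
    - [1,[0,0,1.5],[0,0,0]]
    - [1,[0,0,1.5],[0,0,0]]
    - [1,[0,0,1],[0,0,0]]
    - [1,[0,0,0.5],[0,0,0]]
    - [1,[0,0,0],[0,0,0]]
    - [1,[0,0,0],[0,0,0]]

```text
time_s: 19.45
tool_pos: [0.459, 0.3148, 0.0402]
tool_rot: [179.6, 0.0, -5.6]
force: [-0.5, -0.5, 0.1]
grip_width: 0.0868
```

Run:
```python
from h import *
go(.449,.327,.006,-4.1)
```

```text
at [0.459  0.3148 0.0402] [179.6   0.   -5.6] shift cm [-1.11 -1.14  3.41] rows 0.9 turn [ 0.4  0.  -1.5] F [-0.5 -0.5  0.1] w 0.0868 t 19.45
```

Call:
servo_tool:
  plan:
    - [1,[-0.5,-0.6,0],[0.3,0,-0.7]]
    - [1,[-0.5,-0.6,0],[0,0,-0.7]]
    - [1,[0,0,0],[0,0,0]]
    - [1,[0,0,0],[0,0,0]]

```text
time_s: 19.78
tool_pos: [0.451, 0.3294, 0.0423]
tool_rot: [-179.9, -0.2, -4.1]
force: [-0.1, 1.1, -0.4]
grip_width: 0.0874
```

Run:
```python
from h import *
go(.449,.327,.006,-4.1)
```

```text
at [0.451  0.3294 0.0423] [-179.9   -0.2   -4.1] shift cm [-0.19  0.26  3.63] rows 0.9 turn [-0.1 -0.2 -0. ] F [-0.1  1.1 -0.4] w 0.0874 t 19.7833
```

Call:
servo_tool:
  plan:
    - [1,[-0.2,0.2,0.7],[0,-0.2,0]]
    - [1,[0,0,0.9],[0,0,0]]
    - [1,[0,0,0.9],[0,0,0]]
    - [1,[0,0,0.6],[0,0,0]]
    - [1,[0,0,0],[0,0,0]]
    - [1,[0,0,0],[0,0,0]]

```text
time_s: 20.28
tool_pos: [0.4483, 0.3279, 0.0083]
tool_rot: [-179.9, 0.0, -4.0]
force: [1.2, 0.3, -0.3]
grip_width: 0.0869
```

Run:
```python
from h import *
go(.449,.327,.006,-4.1)
```

```text
at [0.4483 0.3279 0.0083] [-179.9    0.    -4. ] shift cm [0.07 0.09 0.23] rows 0.1 turn [-0.1  0.   0.1] F [ 1.2  0.3 -0.3] w 0.0869 t 20.2833
```

Call:
servo_tool:
  plan:
    - [1,[0,0,0.2],[0,0,0]]
    - [0,[0,0,0],[0,0,0]]
    - [0,[0,0,0],[0,0,0]]
    - [0,[0,0,0],[0,0,0]]
    - [0,[0,0,0],[0,0,0]]
    - [0,[0,0,0],[0,0,0]]
    - [0,[0,0,0],[0,0,0]]
    - [0,[0,0,0],[0,0,0]]
    - [0,[0,0,0],[0,0,0]]
    - [0,[0,0,0],[0,0,0]]
  force: 20

```text
time_s: 21.12
tool_pos: [0.4491, 0.328, 0.0067]
tool_rot: [-179.9, -0.0, -4.0]
force: [-0.1, 0.2, -0.3]
grip_width: 0.0436
```

Run:
```python
from h import *
go(.6245,-.106,.15,-4.1)
```

```text
at [0.4491 0.328  0.0067] [-179.9   -0.    -4. ] shift cm [ 20.57  42.03 -14.4 ] rows 11.7 turn [-0.1 -0.   0.1] F [-0.1  0.2 -0.3] w 0.0436 t 21.1167
```

Call:
servo_tool:
  plan:
    - [0,[0,0,-1],[0,0,0]]
    - [0,[0,0,-2.5],[0,0,0]]
    - [0,[0,0,-3.5],[0,0,0]]
    - [0,[0,0.5,-3.5],[0,0,0]]
    - [0,[0.5,1.5,-2.5],[0,0,0]]
    - [0,[1.2,2.5,-1.5],[0,0,0]]
    - [0,[1.6,3.3,0],[0,0,0]]
    - [0,[1.6,3.3,0],[0,0,0]]
    - [0,[1.6,3.3,0],[0,0,0]]
    - [0,[1.6,3.3,0],[0,0,0]]
    - [0,[1.6,3.3,0],[0,0,0]]
    - [0,[1.6,3.3,0],[0,0,0]]
    - [0,[1.6,3.3,0],[0,0,0]]
    - [0,[1.6,3.2,0],[0,0,0]]
    - [0,[1.5,3,0],[0,0,0]]
    - [0,[1.2,2,0],[0,0,0]]
    - [0,[0.6,1,0],[0,0,0]]
    - [0,[0,0,0],[0,0,0]]
    - [0,[0,0,0],[0,0,0]]

```text
time_s: 22.7
tool_pos: [0.6061, -0.0623, 0.1686]
tool_rot: [-179.8, -0.3, -3.1]
force: [1.0, -0.0, -1.4]
grip_width: 0.0434
```

Run:
```python
from h import *
go(.6245,-.106,.06,-4.1)
```

```text
at [ 0.6061 -0.0623  0.1686] [-179.8   -0.3   -3.1] shift cm [ 2.01  4.29 10.86] rows 2.8 turn [-0.2 -0.3  1. ] F [ 1.  -0.  -1.4] w 0.0434 t 22.7
```

Call:
servo_tool:
  plan:
    - [0,[0.5,1,0],[0,0,0.5]]
    - [0,[0.5,1.1,0.5],[0,0,0.4]]
    - [0,[0.5,1.1,1.5],[0,0,0]]
    - [0,[0.4,0.8,2],[0,0,0]]
    - [0,[0,0,2],[0,0,0]]
    - [0,[0,0,2],[0,0,0]]
    - [0,[0,0,1.5],[0,0,0]]
    - [0,[0,0,0.5],[0,0,0]]
    - [0,[0,0,0],[0,0,0]]
    - [0,[0,0,0],[0,0,0]]

```text
time_s: 23.53
tool_pos: [0.6229, -0.0992, 0.0586]
tool_rot: [-179.7, -0.2, -3.4]
force: [0.7, -0.1, -0.6]
grip_width: 0.0436
```

Run:
```python
from h import *
go(.6245,-.106,.0125,-4.1)
```

```text
at [ 0.6229 -0.0992  0.0586] [-179.7   -0.2   -3.4] shift cm [0.18 0.7  4.6 ] rows 1.1 turn [-0.3 -0.2  0.7] F [ 0.7 -0.1 -0.6] w 0.0436 t 23.5333
```

Call:
servo_tool:
  plan:
    - [0,[0.1,0.4,0.7],[-0.2,-0.2,0.4]]
    - [0,[0.1,0.3,1.2],[0,0,0.3]]
    - [0,[0,0,1.2],[0,0,0]]
    - [0,[0,0,0.5],[0,0,0]]
    - [0,[0,0,0],[0,0,0]]
    - [0,[0,0,0],[0,0,0]]

```text
time_s: 24.03
tool_pos: [0.627, -0.1073, 0.0214]
tool_rot: [-180.0, -0.2, -4.1]
force: [-0.1, 0.4, -1.3]
grip_width: 0.0439
```

Run:
```python
from h import *
go(.6245,-.106,.0125,-4.1)
```

```text
at [ 0.627  -0.1073  0.0214] [-180.    -0.2   -4.1] shift cm [-0.26 -0.11  0.88] rows 0.2 turn [-0.  -0.2 -0. ] F [-0.1  0.4 -1.3] w 0.0439 t 24.0333
```

Call:
servo_tool:
  plan:
    - [0,[-0.15,-0.1,0.3],[0,-0.2,0]]
    - [0,[-0.1,0,0.3],[0,0,0]]
    - [0,[0,0,0.15],[0,0,0]]
    - [0,[0,0,0],[0,0,0]]
    - [0,[0,0,0],[0,0,0]]

```text
time_s: 24.45
tool_pos: [0.6251, -0.1057, 0.0142]
tool_rot: [-180.0, -0.1, -4.1]
force: [0.3, -0.5, -0.6]
grip_width: 0.0435
```

Run:
```python
from h import *
go(.6245,-.106,.012,-4.1)
```

```text
at [ 0.6251 -0.1057  0.0142] [-1.8e+02 -1.0e-01 -4.1e+00] shift cm [-0.05  0.04  0.22] rows 0.1 turn [-0.  -0.1  0. ] F [ 0.3 -0.5 -0.6] w 0.0435 t 24.45
```

Call:
servo_tool:
  plan:
    - [0,[0,0,0.2],[0,0,0]]
    - [0,[0,0,0],[0,0,0]]
    - [0,[0,0,0],[0,0,0]]
    - [0.75,[0,0,0],[0,0,0]]
    - [0.75,[0,0,0],[0,0,0]]
    - [0.75,[0,0,0],[0,0,0]]
    - [0.75,[0,0,0],[0,0,0]]
    - [0.75,[0,0,0],[0,0,0]]
    - [0.75,[0,0,-1],[0,0,0]]
    - [0.75,[0,0,-2],[0,0,0]]
    - [0.75,[0,0,-3],[0,0,0]]
    - [0.75,[0,0,-3],[0,0,0]]
    - [0.75,[0,0,-3],[0,0,0]]
    - [0.75,[-1.5,1,-2],[0,0,0]]
    - [0.75,[-2.5,2,-1],[0,0,0]]
    - [0.75,[-2.5,2,0],[0,0,0]]
    - [0.75,[-2.5,2,0],[0,0,0]]
    - [0.75,[-2,2,0],[0,0,0]]
    - [0.75,[-1,1,0],[0,0,0]]
    - [0.75,[0,0,0],[0,0,0]]

```text
time_s: 26.12
tool_pos: [0.4971, -0.1973, 0.1803]
tool_rot: [179.9, -0.8, -3.6]
force: [0.2, 0.4, -0.3]
grip_width: 0.0653
```

Run:
```python
from h import *
T=env.read_camera("top");S=env.read_camera("side")
h,s,v=[a.astype(int) for a in cv2.split(cv2.cvtColor(T["image"],cv2.COLOR_BGR2HSV))];ok=lambda m:(m*255).astype(np.uint8)
for n,m,b,z in(("valve",((h<8)|(h>172))&(s>150)&(v>50),(270,150,340,240),.03),("handle",v<60,(297,175,310,215),.061),("brass",(s>170)&(h>10)&(h<25),(335,175,385,222),.039)):
    try:print(n,stat(T,blob(ok(m),b),z))
    except Exception as e:print(n,e)
cv2.imwrite("pics/p7.png",np.vstack([cv2.resize(T["image"][145:245,205:405],None,fx=4,fy=4,interpolation=cv2.INTER_CUBIC)[:,:],cv2.resize(S["image"][195:245+45,195:385],(360,180))[:, :].repeat(1,0) if 0 else np.hstack([cv2.resize(S["image"][190:300,195:385],(346,200)),np.zeros((200,454,3),np.uint8)])]))
go(.6,-.1,.2,-4)
```

```text
valve {'cen': array([6.321e-01, 2.000e-04]), 'mid': array([0.6318, 0.    ]), 'yaw': np.float64(176.1), 'ext': array([0.0926, 0.0359]), 'uv': (np.float64(302.0), np.float64(193.7))}
handle {'cen': array([ 0.6425, -0.0016]), 'mid': array([ 0.6387, -0.0014]), 'yaw': np.float64(4.7), 'ext': array([0.0307, 0.0091]), 'uv': (np.float64(302.5), np.float64(185.9))}
brass {'cen': array([ 0.6238, -0.1028]), 'mid': array([ 0.6236, -0.1025]), 'yaw': np.float64(144.4), 'ext': array([0.045 , 0.0408]), 'uv': (np.float64(355.9), np.float64(196.0))}
at [ 0.4996 -0.1946  0.1803] [180.   -0.9  -3.4] shift cm [  9.49 -10.05  -1.82] rows 3.3 turn [ 0.  -0.9  0.6] F [0.6 0.4 0.6] w 0.0654 t 26.2167
```

View pics/p7.png

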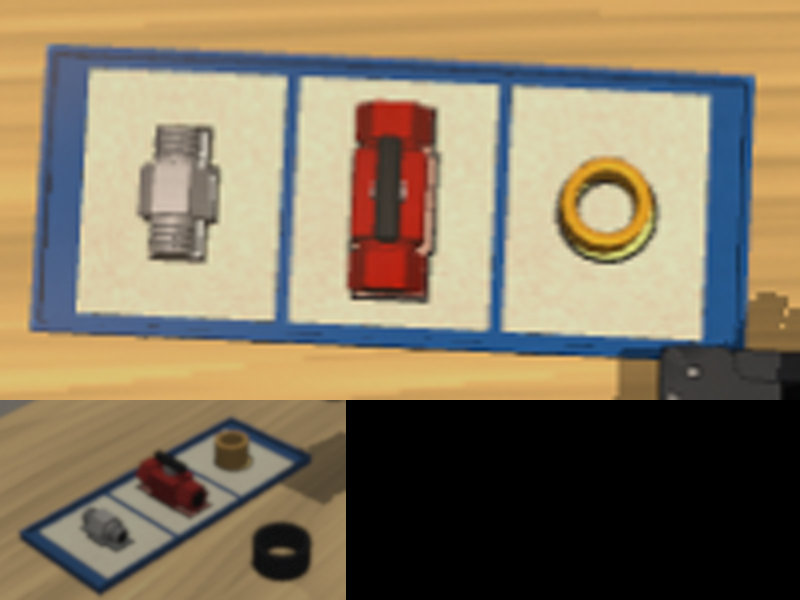

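The top crop shows all three parts on their cards. A thin strip of drawing shows right of the valve and below and right of the ring, some of it from parallax, so I compare numerically.

Run:
```python
from h import *
T=env.read_camera("top");S=env.read_camera("side")
C,_=cast(T,(320,240));print("cam",C.round(3))
im=T["image"];h,s,v=[a.astype(int) for a in cv2.split(cv2.cvtColor(im,cv2.COLOR_BGR2HSV))];ok=lambda m:(m*255).astype(np.uint8)
print("nipple row v=185,193:",[im[r,236:264].mean(1).astype(int).tolist() for r in(180,193)])
print("valve row 200:",im[200,288:318].tolist())
m=ok((s>190)&(h>12)&(h<24));q=np.argwhere(m[175:222,335:385])
(k,r)=cv2.minEnclosingCircle((q[:,::-1]+[335,175]).astype(np.float32));print("brass circ",k,r,cast(T,k,.039))
print("nom rim proj:",[cv2.projectPoints(np.array([p]),np.float64(T["rvec"]),np.float64(T["tvec"]),np.array([[T["fx"],0,T["cx"]],[0,T["fy"],T["cy"]],[0,0,1.]]),np.array([T["k1"],0,0,0.]))[0].ravel().round(1) for p in((.6249,-.106,.039),(.6324,-.0014,.041),(.6324,-.0014,.061),(.6400,.103,.035))])
hb=ok(v<75);f=blob(hb,(296,176,311,209));print("handle",stat(T,f,.061))
hs,ss,vs=[a.astype(int) for a in cv2.split(cv2.cvtColor(S["image"],cv2.COLOR_BGR2HSV))]
cv2.imwrite("pics/p8.png",np.hstack([cv2.resize(im[165:225,230:280],None,fx=8,fy=8,interpolation=cv2.INTER_CUBIC),cv2.resize(im[165:225,280:325],None,fx=8,fy=8,interpolation=cv2.INTER_CUBIC)]))
```

```text
cam [ 0.473 -0.017  1.169]
nipple row v=185,193: [[201, 200, 197, 200, 201, 197, 195, 155, 91, 107, 117, 122, 125, 121, 113, 121, 113, 101, 99, 146, 177, 94, 167, 201, 201, 200, 200, 202], [200, 200, 197, 172, 116, 116, 128, 175, 189, 190, 190, 189, 189, 189, 189, 173, 115, 116, 116, 116, 116, 133, 139, 131, 203, 204, 203, 202]]
valve row 200: [[171, 209, 220], [172, 210, 220], [171, 209, 220], [155, 189, 202], [102, 125, 161], [30, 44, 163], [29, 44, 180], [28, 44, 178], [29, 44, 178], [29, 44, 178], [33, 44, 133], [43, 51, 57], [50, 57, 63], [51, 58, 64], [53, 60, 66], [46, 53, 58], [32, 40, 72], [27, 39, 146], [23, 39, 181], [24, 39, 181], [24, 39, 181], [24, 38, 178], [24, 37, 142], [106, 130, 179], [119, 143, 185], [85, 100, 117], [140, 169, 177], [176, 213, 220], [177, 215, 220], [178, 217, 220]]
brass circ (355.8793029785156, 196.12069702148438) 11.550347328186035 [[ 0.62359713 -0.10279346  0.039     ]]
nom rim proj: [array([357.5, 195.4]), array([302.7, 192.7]), array([302.5, 191.2]), array([248.3, 190.7])]
handle {'cen': array([6.297e-01, 2.000e-04]), 'mid': array([6.31e-01, 3.00e-04]), 'yaw': np.float64(177.2), 'ext': array([0.0491, 0.01  ]), 'uv': (np.float64(301.7), np.float64(192.7))}
```

View pics/p8.png

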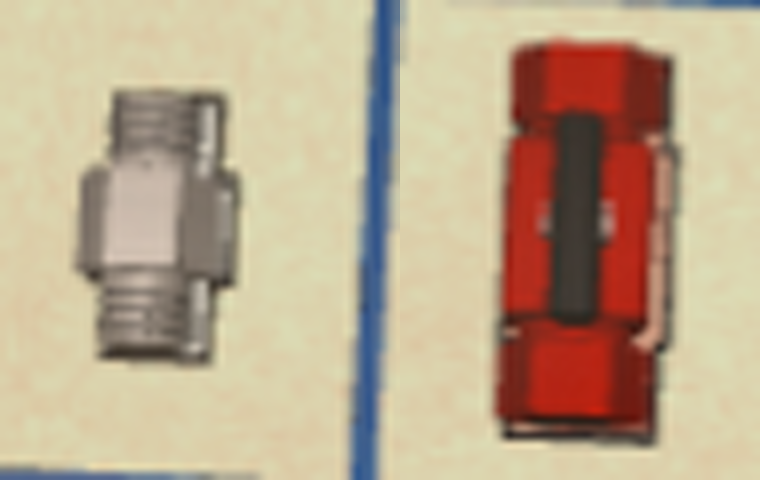

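Compared with the drawings, the valve is off by about (-1.4, +1.7) mm and the nipple about +1.5 mm in y. The brass ring is off by about (-1, +2.7) mm, so I nudge it by closing the jaws around it, centred 2.7 mm further right.

Call:
servo_tool:
  plan:
    - [0.8,[1.2,-0.7,0],[0,-0.5,0]]
    - [0.8,[2.2,-1.3,0],[0,-0.4,0.6]]
    - [0.8,[2.4,-1.5,0],[0,0,0]]
    - [0.8,[2.4,-1.5,0],[0,0,0]]
    - [0.8,[2.2,-1.4,0],[0,0,0]]
    - [0.8,[1.4,-1,0.5],[0,0,0]]
    - [0.8,[0.6,-0.4,1.5],[0,0,0]]
    - [0.8,[0,0,2],[0,0,0]]
    - [0.8,[0,0,2],[0,0,0]]
    - [0.8,[0,0,1.5],[0,0,0]]
    - [0.8,[0,0,0.5],[0,0,0]]
    - [0.8,[0,0,0],[0,0,0]]
    - [0.8,[0,0,0],[0,0,0]]

```text
time_s: 27.4
tool_pos: [0.6478, -0.0909, 0.0935]
tool_rot: [-178.8, -0.1, -2.2]
force: [0.4, 0.5, 0.1]
grip_width: 0.0692
```

Run:
```python
from h import *
go(.626,-.1085,.05,-4.1)
```

```text
at [ 0.6478 -0.0909  0.0935] [-1.788e+02 -1.000e-01 -2.200e+00] shift cm [-2.12  1.93  4.31] rows 1.2 turn [-1.2 -0.1  1.9] F [0.4 0.5 0.1] w 0.0692 t 27.4
```

Call:
servo_tool:
  plan:
    - [0.8,[-0.8,0.8,0],[-0.6,0,0.9]]
    - [0.8,[-0.8,0.7,0.5],[-0.5,0,0.9]]
    - [0.8,[-0.4,0.3,1],[0,0,0]]
    - [0.8,[0,0,1],[0,0,0]]
    - [0.8,[0,0,0.5],[0,0,0]]
    - [0.8,[0,0,0],[0,0,0]]
    - [0.8,[0,0,0],[0,0,0]]

```text
time_s: 27.98
tool_pos: [0.6265, -0.1109, 0.0643]
tool_rot: [179.9, -0.4, -4.3]
force: [0.6, 0.4, -0.4]
grip_width: 0.0694
```

Run:
```python
from h import *
go(.626,-.1085,.05,-4.1)
```

```text
at [ 0.6265 -0.1109  0.0643] [179.9  -0.4  -4.3] shift cm [-0.07 -0.23  1.43] rows 0.3 turn [ 0.1 -0.4 -0.2] F [ 0.6  0.4 -0.4] w 0.0694 t 27.9833
```

Call:
servo_tool:
  plan:
    - [0.8,[-0.1,-0.2,0.8],[0,-0.4,-0.2]]
    - [0.8,[0,0,1],[0,0,0]]
    - [0.8,[0,0,1],[0,0,0]]
    - [0.8,[0,0,0.5],[0,0,0]]
    - [0.8,[0,0,0],[0,0,0]]
    - [0.8,[0,0,0],[0,0,0]]

```text
time_s: 28.48
tool_pos: [0.626, -0.1079, 0.0271]
tool_rot: [179.9, 0.1, -4.0]
force: [0.6, 0.4, -0.5]
grip_width: 0.0696
```

Run:
```python
from h import *
go(.626,-.1085,.014,-4.1)
```

```text
at [ 0.626  -0.1079  0.0271] [ 1.799e+02  1.000e-01 -4.000e+00] shift cm [0.01 0.06 1.31] rows 0.3 turn [0.1 0.1 0.1] F [ 0.6  0.4 -0.5] w 0.0696 t 28.4833
```

Call:
servo_tool:
  plan:
    - [0.8,[0,0.05,0.6],[0,0,0]]
    - [0.8,[0,0,0.5],[0,0,0]]
    - [0.8,[0,0,0.15],[0,0,0]]
    - [0.8,[0,0,0],[0,0,0]]
    - [0.8,[0,0,0],[0,0,0]]

```text
time_s: 28.9
tool_pos: [0.6263, -0.1083, 0.0135]
tool_rot: [179.9, 0.0, -4.0]
force: [0.3, -0.3, 0.5]
grip_width: 0.0696
```

Run:
```python
from h import *
go(.626,-.1085,.014,-4.1)
```

```text
at [ 0.6263 -0.1083  0.0135] [179.9   0.   -4. ] shift cm [-0.03  0.02 -0.05] rows 0.0 turn [0.1 0.  0.1] F [ 0.3 -0.3  0.5] w 0.0696 t 28.9
```

Call:
servo_tool:
  plan:
    - [0.45,[0,0,0],[0,0,0]]
    - [0.45,[0,0,0],[0,0,0]]
    - [0.45,[0,0,0],[0,0,0]]
    - [0.45,[0,0,0],[0,0,0]]
    - [0.45,[0,0,0],[0,0,0]]
    - [0.45,[0,0,0],[0,0,0]]
    - [0.45,[0.1,0,0],[0,0,0]]
    - [0.45,[0,0,0],[0,0,0]]
    - [0.45,[0,0,0],[0,0,0]]
  force: 8

```text
time_s: 29.65
tool_pos: [0.6278, -0.1084, 0.0146]
tool_rot: [179.9, -0.0, -4.0]
force: [-0.8, -0.6, -0.1]
grip_width: 0.044
```

Run:
```python
from h import *
go(.627,-.1085,.014,-4.1)
```

```text
at [ 0.6278 -0.1084  0.0146] [179.9  -0.   -4. ] shift cm [-0.08  0.02  0.06] rows 0.0 turn [ 0.1 -0.   0.1] F [-0.8 -0.6 -0.1] w 0.044 t 29.65
```

Call:
servo_tool:
  plan:
    - [0.75,[0,0,0],[0,0,0]]
    - [0.75,[0,0,0],[0,0,0]]
    - [0.75,[0,0,0],[0,0,0]]
    - [0.75,[0,0,0],[0,0,0]]
    - [0.75,[0,0,-1],[0,0,0]]
    - [0.75,[0,0,-2],[0,0,0]]
    - [0.75,[0,0,-3],[0,0,0]]
    - [0.75,[0,0,-3],[0,0,0]]
    - [0.75,[0,0,-3],[0,0,0]]
    - [0.75,[-1.5,1,-2],[0,0,0]]
    - [0.75,[-2.5,2,-1],[0,0,0]]
    - [0.75,[-2.5,2,0],[0,0,0]]
    - [0.75,[-2.5,2,0],[0,0,0]]
    - [0.75,[-2,2,0],[0,0,0]]
    - [0.75,[-1,1,0],[0,0,0]]
    - [0.75,[0,0,0],[0,0,0]]
    - [0.75,[0,0,0],[0,0,0]]

```text
time_s: 31.07
tool_pos: [0.499, -0.2007, 0.1821]
tool_rot: [179.7, -0.6, -3.6]
force: [-0.5, 0.1, 0.8]
grip_width: 0.0651
```

Run:
```python
from h import *
T=env.read_camera("top");S=env.read_camera("side");im=T["image"]
h,s,v=[a.astype(int) for a in cv2.split(cv2.cvtColor(im,cv2.COLOR_BGR2HSV))]
m=((s>190)&(h>12)&(h<24));q=np.argwhere(m[175:222,335:385])
(k,r)=cv2.minEnclosingCircle((q[:,::-1]+[335,175]).astype(np.float32));print("brass circ",k,r,cast(T,k,.039))
a=cv2.resize(im[165:225,325:390],None,fx=6,fy=6,interpolation=cv2.INTER_CUBIC)
b=cv2.resize(S["image"][190:300,195:385],(622,360))
cv2.imwrite("pics/p9.png",np.hstack([a,b[:,200:600]]))
```

```text
brass circ (357.1140441894531, 195.76315307617188) 11.44328498840332 [[ 0.6242304  -0.10518073  0.039     ]]
```

View pics/p9.png

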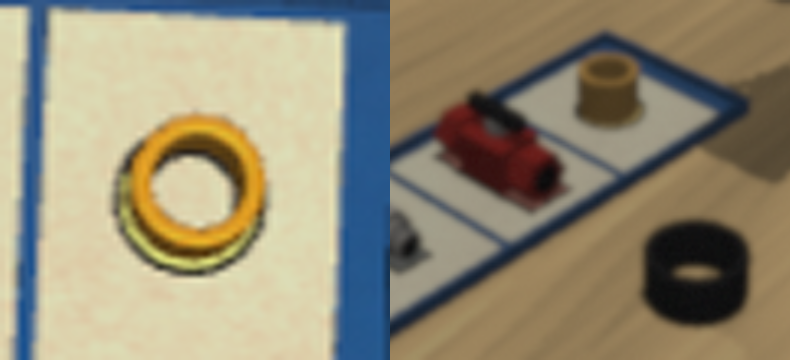

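The ring is now within about 1 mm of its drawing's centre, and the parallax matches what I expected. The gripper is clear, so I hand in.

```bash
python3 -c "
from cell import env
print(env.sign_off())"
```

```text
the job is handed in; nothing more can be done
None
```

The kit is in the tray and handed in at about 31 s. I placed the valve first, then the short nipple, then the brass coupling, each on its own card. I never gripped or touched the long nipple, the black coupling or the jar.

| Part | Offset from drawing centre (top camera) | Alignment |
|---|---|---|
| Valve | about 2 mm | yaw 176.1° against 175.9° for the card; upright, handle on top |
| Short nipple | about 1.5 mm, a rougher estimate from pixel edges | not measured after release; gripper was at -4.2° against -4.1° for the card; lying flat |
| Brass coupling | about 1 mm | standing on its end |

- **Coupling nudged:** it first landed about 3 mm off. I closed the jaws around it again, slid it over and rechecked it.
- **Small bias left in place:** all three parts first landed 1.5 to 3 mm to the left (+y) by the camera. That is about the 2 mm calibration error, so I left the valve and nipple as they were rather than disturb the order.
- **Final state:** the gripper was open, raised and clear of everything. Measured forces were only a few N.

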